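# Lay out a stripped sash's hardware for refitting, in reverse order

## Task

The four parts of a stripped window sash lie in the cups of the aluminium strip-down rail in the order they came off, first off at the left as seen from the robot. Move them to the wooden fitting tray in the reverse order, one in each pocket, so that the last one off (rightmost on the rail) is in the tray's leftmost pocket and the first one off in its rightmost; each must lie flat on its base plate, right at the bottom of its pocket. Leave the green glass coaster where it is.

Things in the scene. Friction and masses are not known exactly. Their poses are not given: they have to be found in the camera images.
- roller: white roller wheel assembly: white channel housing with an upright white wheel. Lies on a base plate 64 mm long (x) x 26 mm wide (y); origin: centre of the plate's underside; z up. Starts within 0.12 rad of its cup's axes, 3 mm above the cup's origin. Take it across the two side plates: 22 mm wide (y), 58 mm long (x), from 4 to 34 mm above the origin; the wheel's top is at 43 mm. 0.08 to 0.17 kg
- catch: copper fanlight catch: block housing with a bolt nose and an upright ring. Lies on a base plate 64 mm long (x) x 26 mm wide (y); origin: centre of the plate's underside; z up. Starts within 0.12 rad of its cup's axes, 3 mm above the cup's origin. Take it across the housing: 22 mm wide (y), 40 mm long (x) about the origin, from 4 to 33 mm above the origin; the ring on top, 5 mm thick in y, reaches 56 mm. 0.12 to 0.26 kg
- stop: steel sash stop: bright steel block with a black rubber buffer and a dark thumb screw on top. Lies on a base plate 64 mm long (x) x 26 mm wide (y); origin: centre of the plate's underside; z up. Starts within 0.12 rad of its cup's axes, 3 mm above the cup's origin. Take it across the block: 22 mm wide (y), 26 mm long (x) about the origin, from 5 to 37 mm above the origin; the screw's top is at 48 mm. 0.14 to 0.28 kg
- fastener: black sash fastener with a lever along its top ending in a small brass ball knob. Lies on a base plate 64 mm long (x) x 26 mm wide (y); origin: centre of the plate's underside; z up. Starts within 0.12 rad of its cup's axes, 3 mm above the cup's origin. Take it across the housing: 22 mm wide (y), 36 mm long (x) about the origin, from 5 to 33 mm above the origin; the ball's top is at 47 mm. 0.14 to 0.28 kg
- cup_roller: yellow parts cup in which the roller wheel assembly starts; stays fixed. 90 mm (x) x 60 mm (y) x 10 mm high, walls and floor 3 mm. Origin: centre of its underside, 8 mm above the counter; x away from the robot, y to its left along the row. The cups form a straight row at 72 mm pitch on the 100 x 310 x 8 mm rail, turned up to 0.28 rad; their order changes; colours mean nothing
- cup_catch: blue parts cup in which the fanlight catch starts; stays fixed. 90 mm (x) x 60 mm (y) x 10 mm high, walls and floor 3 mm. Origin: centre of its underside, 8 mm above the counter; x away from the robot, y to its left along the row. The cups form a straight row at 72 mm pitch on the 100 x 310 x 8 mm rail, turned up to 0.28 rad; their order changes; colours mean nothing
- cup_stop: red parts cup in which the sash stop starts; stays fixed. 90 mm (x) x 60 mm (y) x 10 mm high, walls and floor 3 mm. Origin: centre of its underside, 8 mm above the counter; x away from the robot, y to its left along the row. The cups form a straight row at 72 mm pitch on the 100 x 310 x 8 mm rail, turned up to 0.28 rad; their order changes; colours mean nothing
- cup_fastener: green parts cup in which the sash fastener starts; stays fixed. 90 mm (x) x 60 mm (y) x 10 mm high, walls and floor 3 mm. Origin: centre of its underside, 8 mm above the counter; x away from the robot, y to its left along the row. The cups form a straight row at 72 mm pitch on the 100 x 310 x 8 mm rail, turned up to 0.28 rad; their order changes; colours mean nothing
- tray: brown hardwood fitting tray, fixed, beyond the rail: 104 mm (x) x 300 mm (y) x 16 mm high, brass pulls at the ends to y = +-166. Origin: centre of its underside; x away from the robot, y to its left, turned up to 0.43 rad. Four pockets, grey floors, at x = 0, y = +108, +36, -36, -108 mm, each 84 mm (x) x 54 mm (y), 10 mm deep (floor 6 mm above the origin), 18 mm ribs between
- coaster: bystander: round green tinted glass coaster sample, 98 mm across and 6 mm thick, loose on the counter to the robot's right of the rail; origin: centre of its underside

How it is judged (in metres and radians):
At the end, for the whole second after the job is handed in: Rail places 1, 2, 3, 4 from the left went to tray pockets 4, 3, 2, 1: each part's origin is within 16 mm along the tray and 14 mm across it of its pocket's centre and within 3 mm of the pocket's floor, tilted less than 0.12 rad, at rest; coaster moved under 15 mm (((y of each of cup_catch, cup_stop, cup_fastener in the frame of cup_roller below -0.03 m and y of roller in the frame of tray between -0.124 and -0.092 m) or (y of cup_catch in the frame of cup_roller above 0.03 m and y of each of cup_stop, cup_fastener in the frame of cup_roller below -0.03 m and y of roller in the frame of tray between -0.052 and -0.02 m) or (y of each of cup_catch, cup_fastener in the frame of cup_roller below -0.03 m and y of cup_stop in the frame of cup_roller above 0.03 m and y of roller in the frame of tray between -0.052 and -0.02 m) or (y of each of cup_catch, cup_stop in the frame of cup_roller below -0.03 m and y of cup_fastener in the frame of cup_roller above 0.03 m and y of roller in the frame of tray between -0.052 and -0.02 m) or (y of each of cup_catch, cup_stop in the frame of cup_roller above 0.03 m and y of cup_fastener in the frame of cup_roller below -0.03 m and y of roller in the frame of tray between 0.02 and 0.052 m) or (y of each of cup_catch, cup_fastener in the frame of cup_roller above 0.03 m and y of cup_stop in the frame of cup_roller below -0.03 m and y of roller in the frame of tray between 0.02 and 0.052 m) or (y of cup_catch in the frame of cup_roller below -0.03 m and y of each of cup_stop, cup_fastener in the frame of cup_roller above 0.03 m and y of roller in the frame of tray between 0.02 and 0.052 m) or (y of each of cup_catch, cup_stop, cup_fastener in the frame of cup_roller above 0.03 m and y of roller in the frame of tray between 0.092 and 0.124 m)) and x of roller in the frame of tray between -0.014 and 0.014 m and z of roller in the frame of tray between 0.003 and 0.009 m and angle between each of roller, catch, stop, fastener's own z axis and vertical below 0.12 rad and linear speed of each of roller, catch, stop, fastener below 0.02 m/s and angular speed of each of roller, catch, stop, fastener below 0.2 rad/s and ((y of each of cup_roller, cup_stop, cup_fastener in the frame of cup_catch below -0.03 m and y of catch in the frame of tray between -0.124 and -0.092 m) or (y of cup_roller in the frame of cup_catch above 0.03 m and y of each of cup_stop, cup_fastener in the frame of cup_catch below -0.03 m and y of catch in the frame of tray between -0.052 and -0.02 m) or (y of each of cup_roller, cup_fastener in the frame of cup_catch below -0.03 m and y of cup_stop in the frame of cup_catch above 0.03 m and y of catch in the frame of tray between -0.052 and -0.02 m) or (y of each of cup_roller, cup_stop in the frame of cup_catch below -0.03 m and y of cup_fastener in the frame of cup_catch above 0.03 m and y of catch in the frame of tray between -0.052 and -0.02 m) or (y of each of cup_roller, cup_stop in the frame of cup_catch above 0.03 m and y of cup_fastener in the frame of cup_catch below -0.03 m and y of catch in the frame of tray between 0.02 and 0.052 m) or (y of each of cup_roller, cup_fastener in the frame of cup_catch above 0.03 m and y of cup_stop in the frame of cup_catch below -0.03 m and y of catch in the frame of tray between 0.02 and 0.052 m) or (y of cup_roller in the frame of cup_catch below -0.03 m and y of each of cup_stop, cup_fastener in the frame of cup_catch above 0.03 m and y of catch in the frame of tray between 0.02 and 0.052 m) or (y of each of cup_roller, cup_stop, cup_fastener in the frame of cup_catch above 0.03 m and y of catch in the frame of tray between 0.092 and 0.124 m)) and x of catch in the frame of tray between -0.014 and 0.014 m and z of catch in the frame of tray between 0.003 and 0.009 m and ((y of each of cup_roller, cup_catch, cup_fastener in the frame of cup_stop below -0.03 m and y of stop in the frame of tray between -0.124 and -0.092 m) or (y of cup_roller in the frame of cup_stop above 0.03 m and y of each of cup_catch, cup_fastener in the frame of cup_stop below -0.03 m and y of stop in the frame of tray between -0.052 and -0.02 m) or (y of each of cup_roller, cup_fastener in the frame of cup_stop below -0.03 m and y of cup_catch in the frame of cup_stop above 0.03 m and y of stop in the frame of tray between -0.052 and -0.02 m) or (y of each of cup_roller, cup_catch in the frame of cup_stop below -0.03 m and y of cup_fastener in the frame of cup_stop above 0.03 m and y of stop in the frame of tray between -0.052 and -0.02 m) or (y of each of cup_roller, cup_catch in the frame of cup_stop above 0.03 m and y of cup_fastener in the frame of cup_stop below -0.03 m and y of stop in the frame of tray between 0.02 and 0.052 m) or (y of each of cup_roller, cup_fastener in the frame of cup_stop above 0.03 m and y of cup_catch in the frame of cup_stop below -0.03 m and y of stop in the frame of tray between 0.02 and 0.052 m) or (y of cup_roller in the frame of cup_stop below -0.03 m and y of each of cup_catch, cup_fastener in the frame of cup_stop above 0.03 m and y of stop in the frame of tray between 0.02 and 0.052 m) or (y of each of cup_roller, cup_catch, cup_fastener in the frame of cup_stop above 0.03 m and y of stop in the frame of tray between 0.092 and 0.124 m)) and x of stop in the frame of tray between -0.014 and 0.014 m and z of stop in the frame of tray between 0.003 and 0.009 m and ((y of each of cup_roller, cup_catch, cup_stop in the frame of cup_fastener below -0.03 m and y of fastener in the frame of tray between -0.124 and -0.092 m) or (y of cup_roller in the frame of cup_fastener above 0.03 m and y of each of cup_catch, cup_stop in the frame of cup_fastener below -0.03 m and y of fastener in the frame of tray between -0.052 and -0.02 m) or (y of each of cup_roller, cup_stop in the frame of cup_fastener below -0.03 m and y of cup_catch in the frame of cup_fastener above 0.03 m and y of fastener in the frame of tray between -0.052 and -0.02 m) or (y of each of cup_roller, cup_catch in the frame of cup_fastener below -0.03 m and y of cup_stop in the frame of cup_fastener above 0.03 m and y of fastener in the frame of tray between -0.052 and -0.02 m) or (y of each of cup_roller, cup_catch in the frame of cup_fastener above 0.03 m and y of cup_stop in the frame of cup_fastener below -0.03 m and y of fastener in the frame of tray between 0.02 and 0.052 m) or (y of each of cup_roller, cup_stop in the frame of cup_fastener above 0.03 m and y of cup_catch in the frame of cup_fastener below -0.03 m and y of fastener in the frame of tray between 0.02 and 0.052 m) or (y of cup_roller in the frame of cup_fastener below -0.03 m and y of each of cup_catch, cup_stop in the frame of cup_fastener above 0.03 m and y of fastener in the frame of tray between 0.02 and 0.052 m) or (y of each of cup_roller, cup_catch, cup_stop in the frame of cup_fastener above 0.03 m and y of fastener in the frame of tray between 0.092 and 0.124 m)) and x of fastener in the frame of tray between -0.014 and 0.014 m and z of fastener in the frame of tray between 0.003 and 0.009 m); the robot touches nothing.
It fails at once if the green glass coaster is moved by more than 15 mm (distance of coaster from where it was at the start of the episode above 0.015 m).
It also fails if it takes over 99 s, if anything falls off the work surface, if the arm or the gripper's body presses on something with over 40 N, if the wrist force passes 120 N, or if a joint passes its speed limit or range.

## Robot

A 6-joint arm with a two-finger parallel gripper is mounted at the origin on the work surface. World frame = base frame: x ahead of the robot, y to its left, z up, the work surface at z = 0. Lengths are in mm, angles in rad, forces in N, time in s.
With the tool pointing down it reaches from about 350 to 875 mm from the base axis. Payload 4.2 kg.
Tool frame: the origin (TCP) lies midway between the tips of the shut fingers; the grasp point (between the pads) lies 19 mm behind it; x points along the fingers, y is the direction in which the jaws open and shut, and the axes are right-handed (so a half turn about x gives the same grasp; the last joint's range is limited). The gripper opens to 85 mm and grips with 20 to 120 N. Pads are 22 mm wide; open, the fingers measure 114 mm over their backs; the gripper's body (76 mm by 85 mm) begins 54 mm behind the grasp point. The pads swing forward as they close: fully open they stand 13 mm farther back than shut.
Start: joints at [-0.967, 0.385, 0.008, 0, -1.194, -0.259], TCP at [211.27, -588.187, 194.512] pointing down, gripper open.
Joint ranges: [-3.14, 3.14], [-1.21, 2.06], [-1.07, 1.41], [-3.16, 2.05], [-2.99, -0.16], [-3.1, 3.1]. Speed limits (rad/s): [2.79, 2.79, 3.14, 3.14, 3.14, 3.14].

## Interface

Orientations are given as a unit quaternion [x, y, z, w].
In Python, from bench import readout, imaging, arm gives the robot as it stands.
- The arm moves only by the tool arm_command, never from a script. Its argument "increments" is a list of rows, each a list of 3 entries, a list of its own where there are three numbers: the turn, a rotation vector about the world's x, y, z in degrees, then the shift along the world's x, y, z in mm, then the closure, from 0 (fully open) to 1 (shut). In form: [[[ax, ay, az], [tx, ty, tz], fingers], ...]. A call has exactly 5 rows; each row is the pose to reach, as a shift and turn from the pose measured when the call began; what a row does not reach only later rows make up. A row lasts 1/10 s, in which the tool goes at most 50 mm and 8.59 degrees, less where a joint would pass 70% of its speed; a pose out of reach is approached as far as the arm can. A call with a gripper value outside its range is refused whole. The fingers move at their own pace and stop on an object; the grip force is fixed at half the most. Time passes only in rows, so rows that repeat a pose let the fingers close, or fill a call up. It gives the time, the measured TCP pose, the force and the opening at its end, in the units of the state.
- readout.read_state(): the state, without advancing time (a new reading comes with each control period).
- imaging.get_image(name): name is "scene" or "side" or "wrist"; returns (picture, depth): 420x560x3 uint8, blue, green, red; 420x560 float32, mm along the optical axis (not along the pixel's ray), 0 where there is no reading.
- imaging.camera_info(name): a dict with "vfov" (degrees; the focal length in pixels is half the picture's height over the tangent of half this angle, whatever the lens; pixels are square), "cx", "cy" (the principal point, pixels), "eye" and "rotation" of the camera in the world; the wrist camera has in their place "T_tool_cam" (4x4, takes a point from camera to tool coordinates, whose origin is the TCP and whose axes are the tool frame's). Camera axes: x right, y down, z forward; pixel columns grow to the right and rows downward; lengths in mm; the calibration is good to about 2 mm. The wrist camera is an equidistant fisheye: a pixel r from the principal point sees the ray r / f radians off the axis. A picture is of the moment at which its call begins: read the wrist's pose just before it. camera_info takes no time and is no camera call.
- arm.job_done(): hands the job in, once; it reports no verdict.
The state is a dict: "clock": time; "joints": joint angles; "joint_vel": joint speeds; "joint_efforts": joint torques, N m; "position": TCP position; "ee_rot": TCP orientation; "contact_force": force on the tool from outside, world axes, zero at the start; "wrist_torque": the same for the moment, N m; "gripper_width": finger opening in mm.
Only numpy, scipy, OpenCV 4.12 (cv2) and the standard library are available. Lean on these libraries where they do the work, as an engineer would, in place of code of your own. Each camera call takes 0.05 s, during which the arm holds its last target. There are 200 camera calls.

## Working session

There is one attempt and no reset: what is moved stays moved. The work goes in short steps, Python scripts to look and compute and a tool call to move; the robot and the scene stay as the last step left them, time stands still between calls to the robot, and variables do not carry over. Pictures are saved under pics/ and viewed, about 12 in all and at most 16, crops included, and the job is handed in when it is done.

Besides the shell and the picture viewer there is one more tool, called after "Emit:" by a JSON object that holds its "method" and its "body", one argument or row to a line. arm_command: Moves the arm, as the interface text tells. Its arguments: {"type":"object","properties":{"increments":{"type":"array","items":{"type":"array"}}},"required":["increments"]}

```bash
mkdir -p pics; ls; cat > h.py <<'E'
import numpy as np, cv2
from bench import readout, imaging
from scipy.spatial.transform import Rotation as R
def cast(name,uv,z,info=None):
    i=info or imaging.camera_info(name); f=210/np.tan(np.radians(i['vfov']/2))
    uv=np.atleast_2d(uv).astype(float); d=np.c_[(uv[:,0]-i['cx'])/f,(uv[:,1]-i['cy'])/f,np.ones(len(uv))]
    d=d@np.array(i['rotation']).T; e=np.array(i['eye'])
    return e+d*((z-e[2])/d[:,2])[:,None]
def pts(name,depth):
    i=imaging.camera_info(name); f=210/np.tan(np.radians(i['vfov']/2))
    v,u=np.mgrid[:420,:560]; d=np.dstack([(u-i['cx'])/f,(v-i['cy'])/f,np.ones(u.shape)])*depth[...,None]
    return d@np.array(i['rotation']).T+np.array(i['eye'])
E
python3 - <<'E'
from h import *
for n in('scene','side'):
    im,d=imaging.get_image(n); cv2.imwrite(f'pics/{n}.png',im); np.savez(f'{n}.npz',im=im,d=d)
    i=imaging.camera_info(n); print(n,i)
print(imaging.camera_info('wrist')); print(readout.read_state())
E
```

```text
pics
scene {'vfov': 55.903655869773395, 'cx': 277.0890697969743, 'cy': 214.644036149659, 'eye': array([822.29366395, 442.20221251, 502.40846294]), 'rotation': array([ 0.24051931,  0.84961735, -0.45387022, -0.11959366])}
side {'vfov': 50.50368536001746, 'cx': 281.9159842042098, 'cy': 208.0464776785843, 'eye': array([226.32481211, 647.1738959 , 487.86989622]), 'rotation': array([-0.15831983,  0.84916143, -0.49754738,  0.07941225])}
{'vfov': 65.70646984690485, 'cx': 280.32861278870433, 'cy': 210.85744976401406, 'T_tool_cam': array([[ 2.13435731e-04, -3.00384596e-01,  9.53818142e-01,
        -1.79473534e+02],
       [ 9.99999960e-01, -1.11984272e-04, -2.59036877e-04,
        -1.46439904e+00],
       [ 1.84623318e-04,  9.53818160e-01,  3.00384560e-01,
        -7.67879867e+01],
       [ 0.00000000e+00,  0.00000000e+00,  0.00000000e+00,
         1.00000000e+00]])}
{'clock': 0.1, 'joints': array([-9.67385523e-01,  3.85447106e-01,  6.79126658e-03, -3.96915302e-04,
       -1.19401348e+00, -2.58610278e-01]), 'joint_vel': array([-1.16729637e-05, -2.46382128e-03,  4.07384861e-03,  1.77410125e-03,
       -8.14844455e-04,  2.54727016e-03]), 'joint_efforts': array([ 2.71288891e-04, -3.93320739e+01,  1.88929600e+01,  4.19783413e+00,
       -2.52548227e-03,  2.10979778e-06]), 'position': array([ 211.06993421, -587.66422575,  193.56761226]), 'ee_rot': array([-0.12059524,  0.69679123,  0.12190751,  0.69647493]), 'contact_force': array([0.4692427 , 1.08762697, 0.03050256]), 'wrist_torque': array([0.04733969, 0.00766622, 0.02926086]), 'gripper_width': 85.57829092536261}
```

View pics/scene.png

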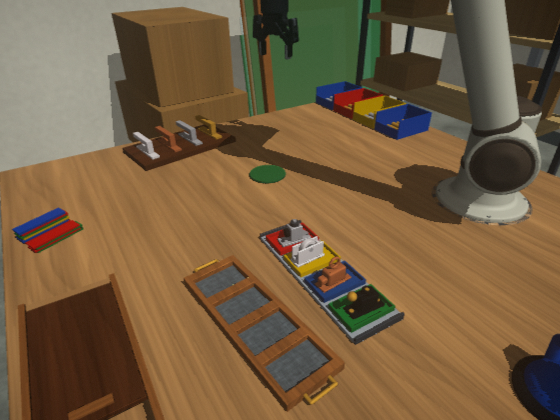

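View pics/side.png

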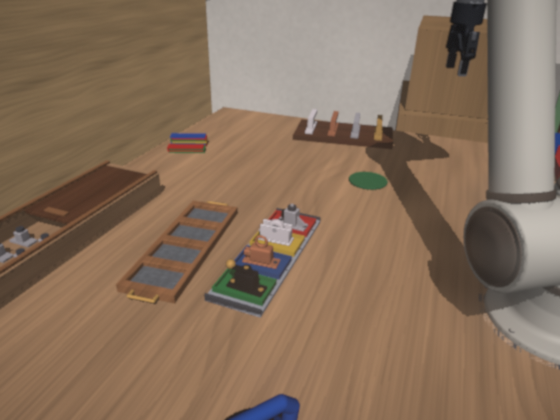

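The rail reads, from the robot's left (+y, nearest the camera): fastener in green (360,300), catch in blue (335,280), roller in yellow (308,252), stop in red (293,235). The tray is at about (265,330) and the coaster at (267,173).

```bash
sed -i "s/np.array(i\['rotation'\])/R.from_quat(i['rotation']).as_matrix()/" h.py
python3 - <<'E'
from h import *
for n in('scene','side'):
    q=np.load(n+'.npz'); im,d=q['im'],q['d']; P=pts(n,d); ok=d>0
    hsv=cv2.cvtColor(im,cv2.COLOR_BGR2HSV); x,y,z=P[...,0],P[...,1],P[...,2]
    reg=ok&(x>250)&(x<900)&(y>-350)&(y<350)
    print(n,'counter z',np.percentile(z[reg&(z<30)],[5,50,95]).round(1))
    H,S,V=cv2.split(hsv)
    m=(reg&(z>9)&(z<80)).astype(np.uint8); m=cv2.morphologyEx(m,cv2.MORPH_OPEN,np.ones((3,3)))
    k,l,st,c=cv2.connectedComponentsWithStats(m)
    for j in range(1,k):
        if st[j,4]>150:
            s=l==j; p=P[s&(z<25)][:,:2].astype(np.float32); print('comp',st[j],c[j].round(),cv2.minAreaRect(p))
    for nm,lo,hi in(('red',0,6),('yel',22,30),('grn',50,75),('blu',108,125)):
        s=reg&(S>130)&(V>50)&(H>=lo)&(H<=hi)&(z>5)&(z<25)
        p=P[s]; print(nm,len(p), p.mean(0).round(1) if len(p) else '', cv2.minAreaRect(p[:,:2].astype(np.float32)) if len(p)>5 else '')
    g=(reg&(S<60)&(z>-5)&(z<14)&(V>40)).astype(np.uint8)
    k,l,st,c=cv2.connectedComponentsWithStats(g)
    for j in range(1,k):
        if st[j,4]>200: s=l==j; print('grey',c[j].round(),st[j,4],P[s].mean(0).round(1),cv2.minAreaRect(cast(n,np.argwhere(s)[:,::-1],6)[:,:2].astype(np.float32)))
E
```

```text
scene counter z [-1.4  0.3 15.9]
comp [ 261  219  134  113 5552] [329. 275.] ((474.06951904296875, 5.8834686279296875), (294.6739501953125, 94.14411163330078), 89.42520141601562)
comp [ 184  256  161  151 5398] [267. 332.] ((634.0934448242188, 48.33503723144531), (105.80548858642578, 329.90399169921875), 5.870874881744385)
comp [   54   274   115   146 10908] [106. 355.] ((847.3500366210938, 110.9360122680664), (31.476905822753906, 54.88947677612305), 87.19876098632812)
comp [355 313  50  27 229] [380. 326.] ((476.93560791015625, 165.46469116210938), (8.963484764099121, 99.9306411743164), 88.92542266845703)
comp [ 519  334   41   59 1066] [539. 365.] ((356.1646423339844, 333.8331604003906), (76.92837524414062, 26.115819931030273), 9.100984573364258)
red 400 [493.  -98.7  13.4] ((671.5621948242188, -190.0306396484375), (88.84323120117188, 547.7819213867188), 63.952510833740234)
yel 527 [477.1  -7.3  13.2] ((620.5009765625, -149.05477905273438), (132.54043579101562, 670.9815673828125), 43.20920181274414)
grn 691 [485.1 129.3  13.8] ((447.01568603515625, -99.00439453125), (516.123229980
[... 1919 characters left out ...]
07. 215.] 333 [649.9 -67.7   5.2] ((649.6531372070312, -66.82364654541016), (77.87345886230469, 38.239540100097656), 5.834856986999512)
grey [258. 288.] 1194 [454.4 107.7   7.4] ((473.86590576171875, 12.65631103515625), (324.7155456542969, 104.0301513671875), 88.65319061279297)
grey [193. 233.] 434 [642.4   5.    5.3] ((642.0724487304688, 5.623624801635742), (78.36763763427734, 40.63616943359375), 5.530342102050781)
grey [176. 253.] 556 [634.7  77.4   5.3] ((634.635986328125, 77.99136352539062), (78.20054626464844, 41.479774475097656), 5.670130252838135)
grey [157. 277.] 730 [627.2 150.2   5.3] ((627.13037109375, 150.56361389160156), (78.11040496826172, 43.50318908691406), 5.841536521911621)
```

```bash
python3 - <<'E'
from h import *
s=readout.read_state(); M=R.from_quat(s['ee_rot']).as_matrix(); print(M.round(3))
ty=M[:,1]; print('jaw yaw rel world y',np.degrees(np.arctan2(-ty[0],ty[1])))
for n in('scene','side'):
    q=np.load(n+'.npz'); P=pts(n,q['d']); z=P[...,2]
    for c in(118,46,-26,-98):
        for lo,hi in((36,46),(47,75)):
            s=(q['d']>0)&(abs(P[...,0]-474)<40)&(abs(P[...,1]-c)<34)&(z>lo)&(z<hi); p=P[s]
            if len(p)>5:print(n,c,lo,len(p),p.mean(0).round(1),p[:,2].max().round(),p.min(0)[:2].round(),p.max(0)[:2].round())
E
```

```text
[[-0.001 -0.338  0.941]
 [ 0.002  0.941  0.338]
 [-1.     0.002 -0.   ]]
jaw yaw rel world y 19.747221076191124
scene 118 36 159 [474.2 130.6  42.1] 46.0 [454. 113.] [505. 137.]
scene 118 47 206 [487.  124.8  52.1] 59.0 [463. 116.] [508. 133.]
scene 46 36 209 [481.1  52.3  42.1] 46.0 [458.  37.] [498.  61.]
scene 46 47 72 [478.   49.2  57.7] 68.0 [466.  46.] [489.  52.]
scene -26 36 236 [482.  -25.3  41.8] 46.0 [449. -40.] [509. -15.]
scene -26 47 66 [481.2 -27.3  51.1] 55.0 [468. -34.] [493. -23.]
scene -98 36 91 [477.5 -84.1  40.8] 46.0 [ 457. -100.] [490. -77.]
scene -98 47 96 [470.5 -86.2  52.2] 60.0 [ 457. -100.] [483. -77.]
side 118 36 195 [469.6 130.8  41.5] 46.0 [453. 116.] [505. 139.]
side 118 47 170 [484.3 126.3  51.2] 58.0 [462. 117.] [509. 136.]
side 46 36 195 [475.3  54.1  41.4] 46.0 [457.  36.] [496.  62.]
side 46 47 72 [476.6  50.7  56.9] 66.0 [465.  47.] [489.  54.]
side -26 36 228 [476.9 -23.8  41.4] 46.0 [450. -40.] [508. -15.]
side -26 47 54 [477.4 -25.6  50.4] 54.0 [467. -34.] [489. -20.]
side -98 36 80 [470.  -81.1  41.1] 46.0 [455. -95.] [490. -75.]
side -98 47 71 [467.6 -84.2  52.6] 59.0 [457. -95.] [481. -78.]
```

Emit:
{"method": "arm_command", "body": {
  "increments": [
    [[0, 0, -5], [18, 46, 2], 0],
    [[0, 0, -10], [36, 92, 4], 0],
    [[0, 0, -15], [54, 138, 6], 0],
    [[0, 0, -20], [72, 184, 8], 0],
    [[0, 0, -20], [90, 230, 10], 0]
  ]
}}

```text
clock: 0.6
position: [301.1, -355.7, 203.2]
ee_rot: [0.003, 0.707, -0.001, 0.707]
contact_force: [0.8, 0.1, 0.1]
gripper_width: 85.2
```

Emit:
{"method": "arm_command", "body": {
  "increments": [
    [[0, 0, 0], [18, 46, 2], 0],
    [[0, 0, 0], [36, 92, 4], 0],
    [[0, 0, 0], [54, 138, 6], 0],
    [[0, 0, 0], [72, 184, 8], 0],
    [[0, 0, 0], [90, 230, 10], 0]
  ]
}}

```text
clock: 1.1
position: [391.0, -123.7, 213.3]
ee_rot: [0.003, 0.707, -0.001, 0.707]
contact_force: [1.1, -0.6, -0.5]
gripper_width: 85.4
```

Emit:
{"method": "arm_command", "body": {
  "increments": [
    [[0, 0, 0], [20, 45, 0], 0],
    [[0, 0, 0], [40, 90, 0], 0],
    [[0, 0, 0], [64, 135, 0], 0],
    [[0, 0, 0], [64, 135, 0], 0],
    [[0, 0, 0], [64, 135, 0], 0]
  ]
}}

```text
clock: 1.6
position: [454.9, 12.3, 212.6]
ee_rot: [0.002, 0.708, -0.001, 0.706]
contact_force: [0.1, -0.1, -0.7]
gripper_width: 85.5
```

```bash
cat >> h.py <<'E'
def wrist(fn):
    """picture, world points (from depth), cam pose"""
    s=readout.read_state(); im,d=imaging.get_image('wrist'); i=imaging.camera_info('wrist'); cv2.imwrite(fn,im)
    T=np.eye(4); T[:3,:3]=R.from_quat(s['ee_rot']).as_matrix(); T[:3,3]=s['position']; T=T@i['T_tool_cam']
    v,u=np.mgrid[:420,:560]; f=210/np.tan(np.radians(i['vfov']/2))
    a,b=u-i['cx'],v-i['cy']; r=np.hypot(a,b)+1e-9; t=np.tan(r/f)
    ray=np.dstack([a/r*t,b/r*t,np.ones_like(r)])@T[:3,:3].T
    return im,d,ray*d[...,None]+T[:3,3],ray,T[:3,3],s
E
python3 - <<'E'
from h import *
im,d,P,ray,e,s=wrist('pics/w1.png'); np.savez('w1.npz',im=im,d=d,P=P,ray=ray,e=e); print(s['position'],s['clock'])
z=P[...,2]; ok=d>0
print('counter',np.percentile(z[ok&(z<6)],[5,50,95]))
s=ok&(abs(P[...,0]-474)<55)&(abs(P[...,1]-10)<150)&(z>9)&(z<22)
print('cups',cv2.minAreaRect(P[s][:,:2].astype(np.float32)))
for c in(118,46,-26,-98):
    for lo,hi in((13,20),(36,50),(50,75)):
        s=ok&(abs(P[...,0]-474)<42)&(abs(P[...,1]-c)<28)&(z>lo)&(z<hi); p=P[s]
        if len(p)>5:print(c,lo,len(p),p.mean(0).round(1),cv2.minAreaRect(p[:,:2].astype(np.float32)))
E
```

```text
[454.8935214   12.29711345 212.64194358] 1.6
counter [-1.28254024  0.11136165  1.58781865]
cups ((474.026611328125, 9.396286010742188), (300.793212890625, 100.33439636230469), 88.81607055664062)
118 13 743 [460.9 112.4  16.7] ((473.3553466796875, 117.9538803100586), (82.79055786132812, 55.91020965576172), 0.09944992512464523)
118 36 446 [471.  118.7  44.3] ((476.5934143066406, 121.3187484741211), (22.860105514526367, 45.65863800048828), 86.81511688232422)
118 50 339 [484.4 119.7  53.5] ((486.05242919921875, 119.4117431640625), (17.819950103759766, 44.92494583129883), 81.31279754638672)
46 13 561 [463.5  38.6  16.2] ((473.9290771484375, 46.49563217163086), (83.96080780029297, 54.89303970336914), 0.15294283628463745)
46 36 559 [475.3  45.   43.3] ((477.5757141113281, 46.00743865966797), (40.66692352294922, 22.225921630859375), 3.5636773109436035)
46 50 106 [475.3  45.5  62.7] ((477.4435119628906, 45.895301818847656), (23.085786819458008, 4.832642078399658), 3.3941917419433594)
-26 13 494 [474.6 -35.5  16. ] ((474.2838134765625, -26.376123428344727), (55.126407623291016, 83.70323944091797), 89.42819213867188)
-26 36 637 [474.7 -31.   43.5] ((479.3127746582031, -31.276273727416992), (57.018672943115234, 22.599763870239258), 2.547250986099243)
-26 50 172 [478.7 -31.1  52.5] ((478.97540283203125, -31.43569564819336), (20.74100685119629, 10.796607971191406), 2.4796440601348877)
-98 13 783 [471.3 -98.9  16.4] ((474.1221008300781, -97.9915771484375), (55.9648551940918, 83.52735900878906), 89.99990844726562)
-98 36 351 [469.5 -89.   45. ] ((472.68182373046875, -91.72206115722656), (22.04175567626953, 33.85980987548828), 86.06163787841797)
-98 50 214 [468.7 -91.4  56.1] ((469.2911682128906, -92.26361846923828), (16.99164390563965, 17.865493774414062), 8.76060676574707)
```

View pics/w1.png

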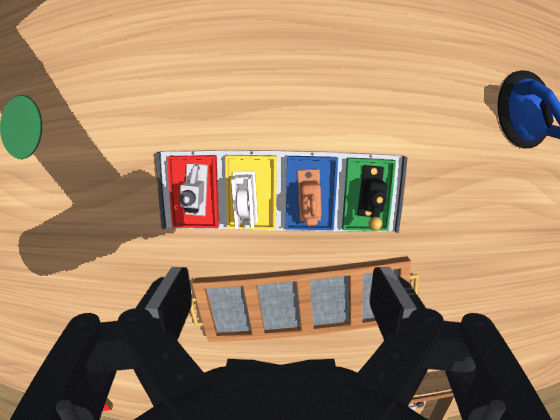

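The wrist view confirms left to right (robot's view) green fastener (374,195), blue catch (311,195), yellow roller (243,197), red stop (190,195). Catch and roller rectangles match their given sizes. I'll refine the fastener and stop using their housings.

```bash
python3 - <<'E'
from h import *
q=np.load('w1.npz'); im,P,d=q['im'],q['P'],q['d']; z=P[...,2]; H,S,V=cv2.split(cv2.cvtColor(im,cv2.COLOR_BGR2HSV))
for nm,c,m,lv in(('fast',118,~((H>45)&(H<80)&(S>120)),((11,17),(17,30),(41,46))),('stop',-98,~(((H<8)|(H>172))&(S>120)),((11,17),(18,30),(45,50)))):
    for lo,hi in lv:
        s=(d>0)&m&(abs(P[...,0]-474)<38)&(abs(P[...,1]-c)<23)&(z>lo)&(z<hi)
        s=cv2.morphologyEx(s.astype(np.uint8),cv2.MORPH_OPEN,np.ones((2,2)))>0
        p=P[s]; print(nm,lo,len(p),p.mean(0).round(1),np.percentile(p[:,2],[10,50,90]).round(1),cv2.minAreaRect(p[:,:2].astype(np.float32)))
cv2.imwrite('pics/crop.png',cv2.resize(im[140:245,150:410],None,fx=3,fy=3,interpolation=cv2.INTER_CUBIC))
E
```

```text
fast 11 312 [465.  118.2  19. ] [14.7 16.2 19.4] ((427.8896484375, 87.2953109741211), (171.39376831054688, 59.834041595458984), 38.13106918334961)
fast 17 110 [466.  113.7  30.7] [17.4 28.3 33.7] ((426.39825439453125, 81.21510314941406), (164.57275390625, 41.54610824584961), 41.84193420410156)
fast 41 274 [468.  120.7  43.2] [42.2 43.9 46.9] ((441.1239929199219, 75.28256225585938), (176.99069213867188, 39.86421585083008), 54.77613067626953)
stop 11 359 [464.2 -86.7  15.4] [11.1 15.6 17. ] ((471.30364990234375, -91.85481262207031), (26.36738395690918, 66.656494140625), 83.69236755371094)
stop 18 124 [457.3 -86.1  22.4] [16.1 22.1 29.5] ((462.58447265625, -86.40718078613281), (43.36900329589844, 14.6008882522583), 21.650766372680664)
stop 45 197 [467.4 -88.1  46.6] [43.2 47.7 49.4] ((476.88287353515625, -94.27519989013672), (25.794198989868164, 44.18293762207031), 68.29145050048828)
```

View pics/crop.png

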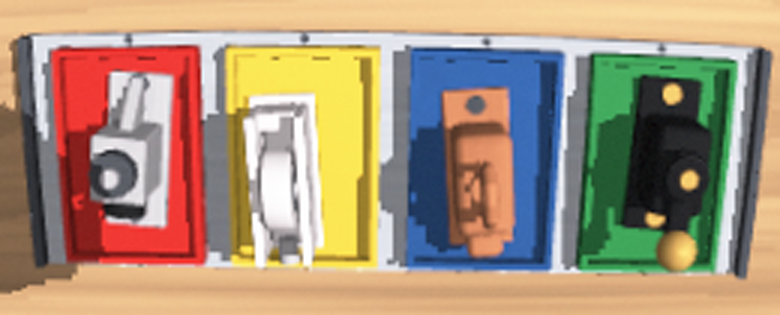

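The crop shows the stop's plate at (140,148), roller (280,180), catch (478,170) and fastener plate (672,155); all are roughly aligned. I'll redo the fastener fit with stricter bounds.

```bash
python3 - <<'E'
from h import *
q=np.load('w1.npz'); im,P,d=q['im'],q['P'],q['d']; z=P[...,2]; H,S,V=cv2.split(cv2.cvtColor(im,cv2.COLOR_BGR2HSV))
b=(d>0)&(abs(P[...,0]-474)<38)&(abs(P[...,1]-119)<22)
for lo,hi in((12,18),(20,41),(41.5,46)):
    p=P[b&~((H>45)&(H<90)&(S>100))&(z>lo)&(z<hi)]; x=p[:,:2]-p[:,:2].mean(0)
    print(lo,len(p),p.mean(0).round(1),cv2.minAreaRect(p[:,:2].astype(np.float32)),p.min(0).round(),p.max(0).round())
    if lo<13:
        # plate's left/right edges: extreme y per x bin
        for x0 in range(444,508,6):
            r=p[abs(p[:,0]-x0)<3]
            if len(r): print(x0,r[:,1].min().round(1),r[:,1].max().round(1))
E
```

```text
12 400 [464.2 118.1  16. ] ((472.4267883300781, 120.84566497802734), (25.58945655822754, 63.962005615234375), 85.2426528930664) [440. 107.  13.] [505. 136.  18.]
444 110.4 135.6
450 110.0 135.1
456 109.7 135.3
462 109.2 112.8
468 109.0 111.9
474 108.1 111.0
480 108.5 110.8
486 107.6 110.6
492 106.9 114.6
498 107.1 122.6
504 107.5 124.0
20 190 [466.9 113.3  30.9] ((467.1955261230469, 112.77912902832031), (15.449172019958496, 38.12076187133789), 59.885643005371094) [453. 109.  20.] [488. 129.  41.]
41.5 264 [466.9 119.   43.7] ((471.9736328125, 121.11102294921875), (21.28584098815918, 35.24867630004883), 86.6207275390625) [455. 110.  42.] [489. 132.  46.]
```

Emit:
{"method": "arm_command", "body": {
  "increments": [
    [[0, 0, -4], [8, 45, -20], 0.45],
    [[0, 0, -4], [17, 85, -45], 0.45],
    [[0, 0, -4], [17, 109, -80], 0.45],
    [[0, 0, -4], [17, 109, -105], 0.45],
    [[0, 0, -4], [17, 109, -105], 0.45]
  ]
}}

```text
clock: 2.15
position: [468.4, 118.1, 104.5]
ee_rot: [0.027, 0.71, -0.028, 0.703]
contact_force: [0.2, -0.5, -0.2]
gripper_width: 46.8
```

Emit:
{"method": "arm_command", "body": {
  "increments": [
    [[0, 0, 0], [4, 3, -20], 0.45],
    [[0, 0, 0], [4, 3, -45], 0.45],
    [[0, 0, 0], [4, 3, -65], 0.45],
    [[0, 0, 0], [4, 3, -70], 0.45],
    [[0, 0, 0], [4, 3, -70], 0.45]
  ]
}}

```text
clock: 2.65
position: [472.9, 120.3, 35.3]
ee_rot: [0.027, 0.71, -0.028, 0.703]
contact_force: [-0.3, 0.1, 0.2]
gripper_width: 47.3
```

```bash
python3 - <<'E'
from h import *
s=readout.read_state(); print(s['position'],R.from_quat(s['ee_rot']).as_matrix().round(3),s['joints'].round(3),abs(s['joint_vel']).max())
E
```

```text
[472.88426993 120.27877133  35.25157667] [[-0.009  0.078  0.997]
 [-0.002  0.997 -0.078]
 [-1.    -0.002 -0.009]] [ 0.58   0.347 -0.52  -0.005 -0.712 -2.225] 0.021790396374178036
```

Emit:
{"method": "arm_command", "body": {
  "increments": [
    [[0, -0.5, 0], [0, 1, -8], 0.45],
    [[0, -0.5, 0], [0, 1, -14], 0.45],
    [[0, -0.5, 0], [0, 1, -14], 0.45],
    [[0, -0.5, 0], [0, 1, -14], 0.6],
    [[0, -0.5, 0], [0, 1, -14], 1]
  ]
}}

```text
clock: 3.15
position: [473.4, 121.5, 21.9]
ee_rot: [0.027, 0.706, -0.028, 0.707]
contact_force: [0.4, -0.2, -1.4]
gripper_width: 20.7
```

Emit:
{"method": "arm_command", "body": {
  "increments": [
    [[0, 0, 0], [0, 0, 0], 1],
    [[0, 0, 0], [0, 0, 0], 1],
    [[0, 0, 0], [0, 0, 0], 1],
    [[0, 0, 0], [0, 0, 0], 1],
    [[0, 0, 0], [0, 0, 0], 1]
  ]
}}

```text
clock: 3.65
position: [473.3, 121.5, 21.9]
ee_rot: [0.027, 0.706, -0.028, 0.707]
contact_force: [0.2, -0.2, 0.2]
gripper_width: -0.0
```

The gripper closed to 0 mm, so the grasp missed. I'll look before moving again.

```bash
python3 - <<'E'
from h import *
im,d,P,ray,e,s=wrist('pics/w2.png'); b,_=imaging.get_image('scene'); print(s['clock'],s['position'],s['gripper_width'],s['contact_force'])
b=cv2.resize(b[210:350,240:420],None,fx=2.9,fy=3)
cv2.imwrite('pics/c2.png',np.vstack([cv2.resize(im[60:350,:],(522,270)),b[:320]]))
E
```

```text
3.65 [473.34549541 121.49541651  21.855257  ] -0.043329465450681046 [ 0.21536314 -0.20190213  0.20027376]
```

View pics/c2.png

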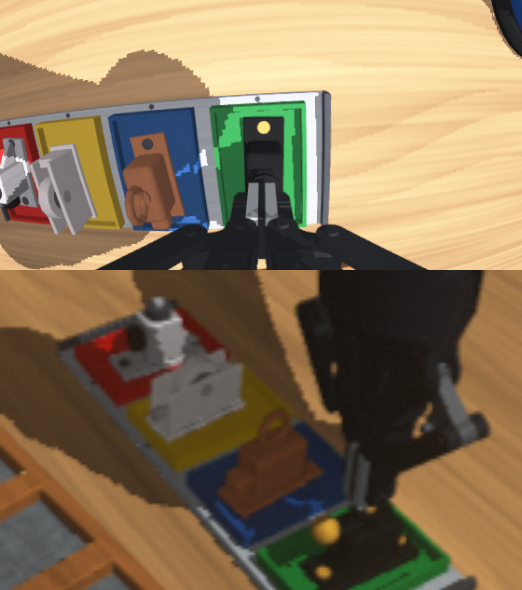

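```bash
python3 - <<'E'
from h import *
im,d,P,ray,e,s=wrist('pics/w3.png'); print('wrist cam eye',e)
for (v,u) in((262,283),(270,276),(270,286),(280,276),(290,276),(250,283),(240,283),(210,283),(197,283)): print('w',u,v,im[v,u],P[v,u].round(1))
b,D=imaging.get_image('scene'); Q=pts('scene',D)
for v in range(262,320,4): print(v,[tuple(Q[v,u].round().astype(int)) for u in(355,360,365,370,376)])
E
```

```text
wrist cam eye [397.18439961 126.32373647 201.243925  ]
w 283 262 [50 47 46] [462.7 122.2  69.9]
w 276 270 [131 127 124] [462.4 119.2  77.6]
w 286 270 [138 133 130] [463.2 123.4  76.7]
w 276 280 [131 128 124] [462.7 119.2  85.8]
w 276 290 [108 104 101] [462.7 119.4  93.7]
w 283 250 [48 44 46] [465.  122.1  51.6]
w 283 240 [49 45 46] [462.5 122.4  44.5]
w 283 210 [44 41 41] [455.1 123.1  16.1]
w 283 197 [132 231 253] [446.9 123.7  16.8]
262 [(np.int64(400), np.int64(19), np.int64(-1)), (np.int64(484), np.int64(114), np.int64(106)), (np.int64(486), np.int64(126), np.int64(116)), (np.int64(488), np.int64(137), np.int64(125)), (np.int64(465), np.int64(128), np.int64(108))]
266 [(np.int64(409), np.int64(29), np.int64(0)), (np.int64(484), np.int64(115), np.int64(99)), (np.int64(485), np.int64(125), np.int64(107)), (np.int64(487), np.int64(137), np.int64(117)), (np.int64(475), np.int64(138), np.int64(112))]
270 [(np.int64(430), np.int64(51), np.int64(17)), (np.int64(483), np.int64(115), np.int64(91)), (np.int64(486), np.int64(127), np.int64(101)), (np.int64(484), np.int64(136), np.int64(107)
[... 2159 characters left out ...]
 [(np.int64(492), np.int64(124), np.int64(16)), (np.int64(489), np.int64(132), np.int64(21)), (np.int64(479), np.int64(133), np.int64(16)), (np.int64(471), np.int64(137), np.int64(16)), (np.int64(459), np.int64(139), np.int64(11))]
314 [(np.int64(498), np.int64(131), np.int64(17)), (np.int64(491), np.int64(135), np.int64(17)), (np.int64(481), np.int64(136), np.int64(12)), (np.int64(475), np.int64(141), np.int64(13)), (np.int64(471), np.int64(150), np.int64(19))]
318 [(np.int64(501), np.int64(135), np.int64(13)), (np.int64(493), np.int64(139), np.int64(12)), (np.int64(485), np.int64(141), np.int64(9)), (np.int64(485), np.int64(151), np.int64(19)), (np.int64(471), np.int64(151), np.int64(10))]
```

```bash
python3 - <<'E'
from h import *
q=np.load('w1.npz'); P=q['P']; 
s=(q['d']>0)&(P[...,2]>100)&(abs(P[...,1]-12)<70)&(abs(P[...,0]-455)<40); p=P[s]
print('w1 TCP z 212.6: fingers',p.min(0).round(1),np.percentile(p[:,2],[1,5,20]).round(1), [ (p[p[:,2]<p[:,2].min()+4].mean(0)).round(1)])
for n in('scene','side'):
    q=np.load(n+'.npz'); P=pts(n,q['d']); s=(q['d']>0)&(np.hypot(P[...,0]-211,P[...,1]+588)<80)&(P[...,2]>120)&(P[...,2]<420); p=P[s]
    print(n,'TCP 193.6: lowest',np.percentile(p[:,2],[0,2,5,10]).round(1),p[p[:,2]<p[:,2].min()+10].mean(0).round(1), len(p))
    i=imaging.camera_info(n)
    if n=='scene':
        f=210/np.tan(np.radians(i['vfov']/2)); c=(np.array([211,-588,194])-i['eye'])@R.from_quat(i['rotation']).as_matrix(); print('TCP projects',c[:2]/c[2]*f+[i['cx'],i['cy']])
E
```

```text
w1 TCP z 212.6: fingers [434.  -58.  262.1] [269.  282.7 315.1] [array([454.2,   8.6, 264.7])]
scene TCP 193.6: lowest [243.9 251.4 259.9 274.3] [ 214.6 -587.9  249.1] 1683
TCP projects [275.34392981  73.91226576]
side TCP 193.6: lowest [242.4 248.5 256.3 269.1] [ 211.7 -582.7  247.5] 2060
```

```bash
python3 - <<'E'
from h import *
b,D=imaging.get_image('scene'); Q=pts('scene',D); c,E=imaging.get_image('side'); W=pts('side',E)
for n,q,d,im in(('scene',Q,D,b),('side',W,E,c)):
    s=(d>0)&(abs(q[...,0]-473)<14)&(abs(q[...,1]-121)<16)&(q[...,2]>47)&(q[...,2]<100); p=q[s]; h=np.histogram(p[:,2],np.arange(47,100,3)); print(n,h[0])
    for z0 in range(47,80,3):
        r=p[(p[:,2]>=z0)&(p[:,2]<z0+3)]
        if len(r): print(z0,r.mean(0).round(1),r.min(0).round(),r.max(0).round())
v,u=np.argwhere(np.hypot(Q[...,0]-473,Q[...,1]-121)<25).mean(0).astype(int)
cv2.imwrite('pics/c4.png',np.hstack([cv2.resize(b[v-50:v+50,u-45:u+45],(400,444),interpolation=2),cv2.resize(c[190:310,200:300],(370,444),interpolation=2)]))
E
```

```text
scene [31 43  5  0  6 10 18 23 30 27 29 25 24 27 23 16 16]
47 [481.  125.2  48.7] [471. 118.  47.] [487. 133.  50.]
50 [473.  127.1  51.4] [464. 119.  50.] [487. 133.  53.]
53 [475.7 128.5  53.6] [469. 125.  53.] [481. 133.  54.]
59 [480.9 125.   60.9] [479. 115.  60.] [483. 129.  62.]
62 [482.  126.   63.8] [477. 115.  62.] [485. 133.  65.]
65 [481.  126.2  66.5] [467. 116.  65.] [484. 135.  68.]
68 [479.  128.3  69.5] [470. 110.  68.] [484. 136.  71.]
71 [479.2 128.   72.3] [467. 110.  71.] [485. 136.  74.]
74 [479.3 127.6  75.5] [468. 109.  74.] [484. 137.  77.]
77 [478.1 128.4  78.7] [467. 109.  77.] [484. 137.  80.]
side [34 47  0  8  7 10 21 25 14 27 21 14 17 28 13 13 11]
47 [474.7 127.5  48.5] [462. 120.  47.] [487. 134.  50.]
50 [471.3 126.9  51.2] [464. 117.  50.] [480. 134.  53.]
56 [473.7 129.4  58.5] [466. 127.  56.] [481. 131.  59.]
59 [470.8 129.7  60.5] [465. 129.  59.] [485. 130.  62.]
62 [464.  127.2  63.8] [462. 121.  63.] [470. 134.  64.]
65 [469.9 132.4  66.3] [462. 121.  65.] [480. 137.  68.]
68 [469.8 131.3  69.7] [462. 121.  68.] [481. 137.  71.]
71 [469.7 131.3  72.2] [462. 121.  71.] [481. 137.  74.]
74 [468.2 131.2  75.6] [461. 119.  74.] [481. 137.  77.]
77 [469.7 132.5  78.7] [462. 120.  77.] [481. 137.  80.]
```

View pics/c4.png

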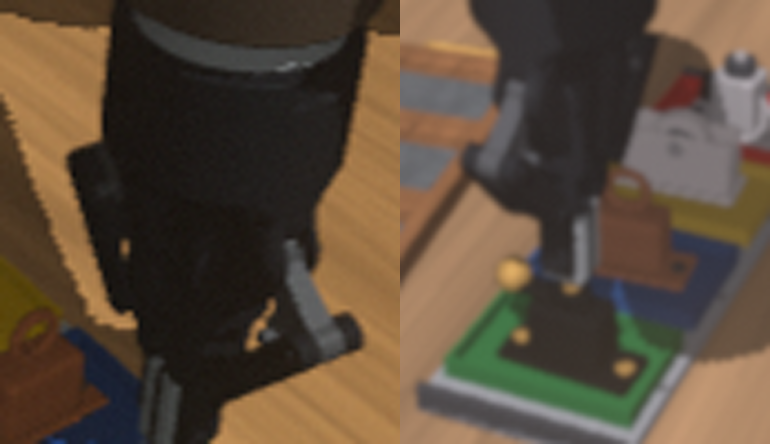

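Both views show the shut tips at z≈60 mm while the reported TCP is 22 mm. So the fingers end about 38–39 mm short of the reported TCP, and the jaws shut just above the fastener without disturbing it. I'll subtract that offset from now on, and watch the forces on the way down.

Emit:
{"method": "arm_command", "body": {
  "increments": [
    [[0, 0, 0], [0, 0, 3], 0.45],
    [[0, 0, 0], [0, 0, 3], 0.45],
    [[0, 0, 0], [0, 0, 3], 0.45],
    [[0, 0, 0], [0, 0, 3], 0.45],
    [[0, 0, 0], [0, 0, 3], 0.45]
  ]
}}

```text
clock: 4.45
position: [473.3, 121.4, 24.8]
ee_rot: [0.027, 0.706, -0.028, 0.707]
contact_force: [1.1, 0.5, 0.8]
gripper_width: 46.7
```

Emit:
{"method": "arm_command", "body": {
  "increments": [
    [[0, 0, 0], [-1, -0.5, -8], 0.45],
    [[0, 0, 0], [-1, -0.5, -16], 0.45],
    [[0, 0, 0], [-1, -0.5, -24], 0.45],
    [[0, 0, 0], [-1, -0.5, -30], 0.45],
    [[0, 0, 0], [-1, -0.5, -30], 0.45]
  ]
}}

```text
clock: 4.95
position: [471.5, 120.5, -6.4]
ee_rot: [0.027, 0.707, -0.029, 0.706]
contact_force: [-0.5, 0.5, -1.3]
gripper_width: 47.2
```

Emit:
{"method": "arm_command", "body": {
  "increments": [
    [[0, 0, 0], [1, 0.5, -6], 0.45],
    [[0, 0, 0], [1, 0.5, -11.5], 0.45],
    [[0, 0, 0], [1, 0.5, -11.5], 0.45],
    [[0, 0, 0], [1, 0.5, -11.5], 1],
    [[0, 0, 0], [1, 0.5, -11.5], 1]
  ]
}}

```text
clock: 5.45
position: [473.0, 121.3, -17.5]
ee_rot: [0.027, 0.707, -0.028, 0.706]
contact_force: [1.9, 1.2, 0.7]
gripper_width: 21.2
```

Emit:
{"method": "arm_command", "body": {
  "increments": [
    [[0, 0, 0], [0, 0, 0], 1],
    [[0, 0, 0], [0, 0, 0], 1],
    [[0, 0, 0], [0, 0, 0], 1],
    [[0, 0, 0], [0, 0, 4], 1],
    [[0, 0, 0], [0, 0, 10], 1]
  ]
}}

```text
clock: 5.95
position: [472.7, 121.0, -7.4]
ee_rot: [0.027, 0.707, -0.029, 0.706]
contact_force: [-0.0, -0.6, -1.2]
gripper_width: 20.9
```

Emit:
{"method": "arm_command", "body": {
  "increments": [
    [[0, 0, 0], [0, 0, 35], 1],
    [[0, 0, 0], [0, 0, 68], 1],
    [[0, 0, 3], [33, -33, 68], 1],
    [[0, 0, 6], [66, -66, 68], 1],
    [[0, 0, 10], [100, -100, 68], 1]
  ]
}}

```text
clock: 6.45
position: [573.9, 20.4, 61.9]
ee_rot: [-0.036, 0.706, 0.035, 0.706]
contact_force: [1.0, 0.9, -1.1]
gripper_width: 21.3
```

Emit:
{"method": "arm_command", "body": {
  "increments": [
    [[0, 0, 0], [33, -35, 0], 1],
    [[0, 0, 0], [60, -65, 0], 1],
    [[0, 0, 0], [74, -80, -15], 1],
    [[0, 0, 0], [74, -80, -30], 1],
    [[0, 0, 0], [74, -80, -30], 1]
  ]
}}

```text
clock: 6.95
position: [645.8, -60.5, 29.3]
ee_rot: [-0.035, 0.708, 0.034, 0.704]
contact_force: [-0.9, 0.0, -2.8]
gripper_width: 20.8
```

Emit:
{"method": "arm_command", "body": {
  "increments": [
    [[0, -0.3, 0], [0.5, 2, -15], 1],
    [[0, -0.3, 0], [0.5, 2, -30], 1],
    [[0, -0.3, 0], [0.5, 2, -42], 1],
    [[0, -0.3, 0], [0.5, 2, -45], 1],
    [[0, -0.3, 0], [0.5, 2, -45], 1]
  ]
}}

```text
clock: 7.45
position: [646.0, -58.4, -16.1]
ee_rot: [-0.036, 0.707, 0.034, 0.706]
contact_force: [-0.2, -0.2, -1.7]
gripper_width: 20.8
```

Emit:
{"method": "arm_command", "body": {
  "increments": [
    [[0, 0, 0], [0, 0, -3], 1],
    [[0, 0, 0], [0, 0, -5], 1],
    [[0, 0, 0], [0, 0, -5], 1],
    [[0, 0, 0], [0, 0, -5], 1],
    [[0, 0, 0], [0, 0, -5], 1]
  ]
}}

```text
clock: 7.95
position: [646.2, -58.4, -20.9]
ee_rot: [-0.036, 0.706, 0.034, 0.706]
contact_force: [0.5, -0.8, -1.3]
gripper_width: 20.8
```

Emit:
{"method": "arm_command", "body": {
  "increments": [
    [[0, 0, 0], [0, 0, -1], 1],
    [[0, 0, 0], [0, 0, -1], 0.65],
    [[0, 0, 0], [0, 0, -1], 0.6],
    [[0, 0, 0], [0, 0, 0], 0.6],
    [[0, 0, 0], [0, 0, 0], 0.6]
  ]
}}

```text
clock: 8.45
position: [646.5, -58.4, -20.4]
ee_rot: [-0.036, 0.706, 0.034, 0.706]
contact_force: [-0.2, 0.8, 0.1]
gripper_width: 33.9
```

Emit:
{"method": "arm_command", "body": {
  "increments": [
    [[0, 0, 0], [0, 0, 15], 0.55],
    [[0, 0, 0], [0, 0, 40], 0.45],
    [[0, 0, -2], [-35, 10, 80], 0.45],
    [[0, 0, -2], [-80, 40, 80], 0.45],
    [[0, 0, -2], [-120, 70, 80], 0.45]
  ]
}}

```text
clock: 8.95
position: [532.2, 8.0, 62.1]
ee_rot: [-0.022, 0.705, 0.021, 0.709]
contact_force: [-0.4, 1.2, 0.5]
gripper_width: 47.0
```

Emit:
{"method": "arm_command", "body": {
  "increments": [
    [[0, 0.2, 0], [-35, 25, 0], 0.45],
    [[0, 0.2, 0], [-54.5, 38, -5], 0.45],
    [[0, 0.2, 0], [-54.5, 38, -15], 0.45],
    [[0, 0.2, 0], [-54.5, 38, -15], 0.45],
    [[0, 0.2, 0], [-54.5, 38, -15], 0.45]
  ]
}}

```text
clock: 9.45
position: [478.9, 45.9, 47.5]
ee_rot: [-0.022, 0.706, 0.021, 0.708]
contact_force: [0.1, 0.3, -0.5]
gripper_width: 47.0
```

```bash
cat > chk.py <<'E'
from h import *
import sys
D,S0=imaging.get_image('scene'),imaging.get_image('side')
cv2.imwrite(sys.argv[1],np.hstack([cv2.resize(D[0][200:410,170:420],(400,336)),cv2.resize(S0[0][180:320,110:330],(390,336))]))
t=np.array([634.5,48.6]); a=np.radians(5.9); A=np.array([[np.cos(a),np.sin(a)],[-np.sin(a),np.cos(a)]])
for n,d in(('scene',D[1]),('side',S0[1])):
    P=pts(n,d); q=(P[...,:2]-t)@A.T
    for j,y in enumerate((108,36,-36,-108)):
        s=(d>0)&(abs(q[...,0])<40)&(abs(q[...,1]-y)<25)&(P[...,2]>20)&(P[...,2]<90)
        if s.sum()>30: p=q[s];zz=P[s][:,2]; print(n,'pocket',j+1,s.sum(),'x %.0f..%.0f y %.0f..%.0f'%(*np.percentile(p[:,0],[1,99]),*np.percentile(p[:,1]-y,[1,99])),'top',np.percentile(zz,[99]).round(1))
s=readout.read_state(); print(s['position'].round(1),s['ee_rot'].round(3),s['clock'])
E
python3 chk.py pics/c5.png
python3 - <<'E'
from h import *
im,d,P,ray,e,s=wrist('pics/w5.png'); z=P[...,2]
for c,lo,hi in((46,36,46),(46,50,75),(-26,36,46)):
    m=(d>0)&(abs(P[...,0]-474)<42)&(abs(P[...,1]-c)<(15 if c>0 else 28))&(z>lo)&(z<hi); p=P[m]
    if len(p)>5: print(c,lo,len(p),cv2.minAreaRect(p[:,:2].astype(np.float32)))
E
```

```text
scene pocket 4 429 x -17..35 y -6..14 top [52.3]
side pocket 4 308 x -19..33 y -5..16 top [52.2]
[478.9  45.7  47.3] [-0.022  0.706  0.021  0.708] 9.55
46 36 1747 ((476.9757995605469, 45.735687255859375), (39.846256256103516, 22.124488830566406), 2.8632524013519287)
46 50 374 ((477.3172912597656, 45.70686721801758), (24.19439125061035, 4.621364116668701), 3.5842103958129883)
-26 36 1833 ((479.4607849121094, -31.065044403076172), (58.252830505371094, 22.884096145629883), 1.8740835189819336)
```

View pics/c5.png

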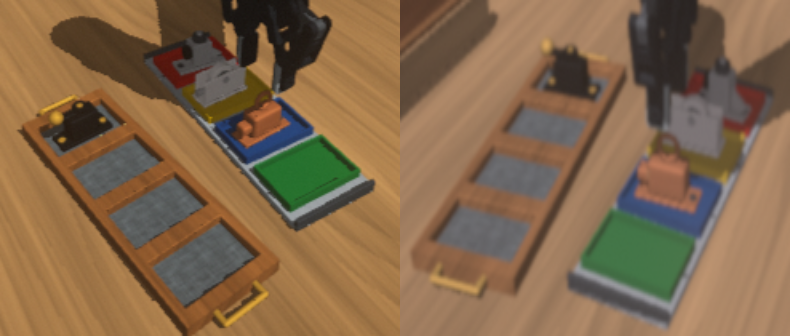

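The fastener sits flat in the rightmost pocket (left panel ~(80,120)), and its top at 52 mm matches 6+47. The catch is right under the open jaws.

Emit:
{"method": "arm_command", "body": {
  "increments": [
    [[0, 0, 0], [-1.5, 0, -15], 0.45],
    [[0, 0, 0], [-1.5, 0, -30], 0.45],
    [[0, 0, 0], [-1.5, 0, -45], 0.45],
    [[0, 0, 0], [-1.5, 0, -55], 0.45],
    [[0, 0, 0], [-1.5, 0, -55], 0.45]
  ]
}}

```text
clock: 10.1
position: [476.6, 45.0, -9.0]
ee_rot: [-0.022, 0.707, 0.02, 0.707]
contact_force: [0.0, -0.5, 0.2]
gripper_width: 46.8
```

Emit:
{"method": "arm_command", "body": {
  "increments": [
    [[0, 0, 0], [0, 0, -6], 0.45],
    [[0, 0, 0], [0, 0, -9.5], 0.45],
    [[0, 0, 0], [0, 0, -9.5], 0.5],
    [[0, 0, 0], [0, 0, -9.5], 1],
    [[0, 0, 0], [0, 0, -9.5], 1]
  ]
}}

```text
clock: 10.6
position: [477.1, 45.2, -17.9]
ee_rot: [-0.022, 0.707, 0.021, 0.707]
contact_force: [0.4, 0.6, -1.7]
gripper_width: 21.3
```

Emit:
{"method": "arm_command", "body": {
  "increments": [
    [[0, 0, 0], [0, 0, 0], 1],
    [[0, 0, 0], [0, 0, 0], 1],
    [[0, 0, 0], [0, 0, 10], 1],
    [[0, 0, 0], [0, 0, 40], 1],
    [[0, 0, 1.2], [30, -6, 65], 1]
  ]
}}

```text
clock: 11.1
position: [503.5, 38.8, 47.9]
ee_rot: [-0.03, 0.708, 0.028, 0.705]
contact_force: [1.8, 2.8, -3.6]
gripper_width: 21.3
```

Emit:
{"method": "arm_command", "body": {
  "increments": [
    [[0, 0, 1.2], [44, -9, 0], 1],
    [[0, 0, 1.2], [88, -18, 0], 1],
    [[0, 0, 1.2], [131, -26, 0], 1],
    [[0, 0, 1.2], [131, -26, -20], 1],
    [[0, 0, 1.2], [131, -26, -30], 1]
  ]
}}

```text
clock: 11.6
position: [633.8, 12.2, 16.3]
ee_rot: [-0.037, 0.709, 0.035, 0.704]
contact_force: [-1.3, 0.5, -2.2]
gripper_width: 20.9
```

Remaining: +4.4, +0.6, and down to -21.

Emit:
{"method": "arm_command", "body": {
  "increments": [
    [[0, -0.4, 0], [4.5, 0.5, 0], 1],
    [[0, -0.4, 0], [4.5, 0.5, -12], 1],
    [[0, -0.4, 0], [4.5, 0.5, -25], 1],
    [[0, -0.4, 0], [4.5, 0.5, -33], 1],
    [[0, -0.4, 0], [4.5, 0.5, -33], 1]
  ]
}}

```text
clock: 12.1
position: [636.7, 12.6, -18.3]
ee_rot: [-0.037, 0.708, 0.035, 0.705]
contact_force: [-0.3, 0.5, -1.4]
gripper_width: 20.6
```

Emit:
{"method": "arm_command", "body": {
  "increments": [
    [[0, 0, 0], [0, 0, -3], 1],
    [[0, 0, 0], [0, 0, -5], 1],
    [[0, 0, 0], [0, 0, -5], 1],
    [[0, 0, 0], [0, 0, -5], 0.6],
    [[0, 0, 0], [0, 0, -4], 0.6]
  ]
}}

```text
clock: 12.6
position: [637.1, 12.6, -21.9]
ee_rot: [-0.037, 0.707, 0.035, 0.705]
contact_force: [0.3, 0.6, -0.2]
gripper_width: 34.3
```

Emit:
{"method": "arm_command", "body": {
  "increments": [
    [[0, 0, 0], [0, 0, 10], 0.55],
    [[0, 0, 0], [0, 0, 40], 0.45],
    [[0, 0, -1], [-10, -3, 75], 0.45],
    [[0, 0, -3.6], [-55, -15, 75], 0.45],
    [[0, 0, -3.6], [-100, -28, 75], 0.45]
  ]
}}

```text
clock: 13.1
position: [537.8, -15.2, 55.1]
ee_rot: [-0.015, 0.706, 0.013, 0.708]
contact_force: [-0.1, -0.5, -0.9]
gripper_width: 47.0
```

Emit:
{"method": "arm_command", "body": {
  "increments": [
    [[0, 0, 0], [-40, -12, 0], 0.45],
    [[0, 0, 0], [-57, -16, -5], 0.45],
    [[0, 0, 0], [-57, -16, -10], 0.45],
    [[0, 0, 0], [-57, -16, -10], 0.45],
    [[0, 0, 0], [-57, -16, -10], 0.45]
  ]
}}

```text
clock: 13.6
position: [482.5, -30.8, 45.6]
ee_rot: [-0.015, 0.706, 0.013, 0.708]
contact_force: [0.3, 0.6, -0.7]
gripper_width: 47.1
```

```bash
cat > wp.py <<'E'
from h import *
import sys
c,w=float(sys.argv[1]),sys.argv[2]
im,d,P,ray,e,s=wrist(f'pics/{w}.png'); z=P[...,2]; print(s['position'].round(1),s['ee_rot'].round(3))
for lo,hi in((12,18),(36,46),(42,49),(50,75)):
    m=(d>0)&(abs(P[...,0]-474)<40)&(abs(P[...,1]-c)<17)&(z>lo)&(z<hi); p=P[m]
    if len(p)>5: print(lo,len(p),cv2.minAreaRect(p[:,:2].astype(np.float32)))
E
python3 wp.py -31 w6; python3 chk.py pics/c6.png
```

```text
[482.5 -30.8  45.6] [-0.015  0.706  0.013  0.708]
12 789 ((473.87933349609375, -30.939449310302734), (79.61872863769531, 33.58195877075195), 0.17338810861110687)
36 1685 ((479.3475341796875, -31.29214096069336), (58.25447082519531, 22.19932746887207), 2.0375311374664307)
42 1463 ((479.4367980957031, -31.259654998779297), (58.02883529663086, 22.203861236572266), 1.9035422801971436)
50 603 ((478.6397399902344, -31.30193328857422), (22.566858291625977, 10.643898963928223), 1.7632391452789307)
scene pocket 3 531 x -19..31 y -8..13 top [60.8]
scene pocket 4 424 x -17..35 y -6..14 top [53.]
side pocket 3 356 x -21..29 y -5..15 top [59.6]
side pocket 4 309 x -18..32 y -5..15 top [51.4]
[481.9 -30.8  45.1] [-0.015  0.706  0.013  0.708] 13.75
```

Emit:
{"method": "arm_command", "body": {
  "increments": [
    [[0, 0, 0], [-2.5, -0.5, -15], 0.45],
    [[0, 0, 0], [-2.5, -0.5, -30], 0.45],
    [[0, 0, 0], [-2.5, -0.5, -45], 0.45],
    [[0, 0, 0], [-2.5, -0.5, -54], 0.45],
    [[0, 0, 0], [-2.5, -0.5, -54], 0.45]
  ]
}}

```text
clock: 14.25
position: [478.9, -31.5, -10.1]
ee_rot: [-0.015, 0.707, 0.013, 0.707]
contact_force: [-0.4, 0.7, 0.1]
gripper_width: 46.9
```

Emit:
{"method": "arm_command", "body": {
  "increments": [
    [[0, 0, 0], [0, 0, -6], 0.45],
    [[0, 0, 0], [0, 0, -9], 0.45],
    [[0, 0, 0], [0, 0, -9], 0.5],
    [[0, 0, 0], [0, 0, -9], 1],
    [[0, 0, 0], [0, 0, -9], 1]
  ]
}}

```text
clock: 14.75
position: [479.4, -31.4, -18.5]
ee_rot: [-0.015, 0.707, 0.013, 0.707]
contact_force: [0.6, -0.0, 1.0]
gripper_width: 20.8
```

Emit:
{"method": "arm_command", "body": {
  "increments": [
    [[0, 0, 0], [0, 0, 0], 1],
    [[0, 0, 0], [0, 0, 0], 1],
    [[0, 0, 0], [0, 0, 10], 1],
    [[0, 0, 0], [0, 0, 45], 1],
    [[0, 0, 0], [0, 0, 80], 1]
  ]
}}

```text
clock: 15.25
position: [478.7, -31.6, 62.4]
ee_rot: [-0.015, 0.707, 0.013, 0.707]
contact_force: [0.6, 0.2, -1.4]
gripper_width: 21.0
```

Emit:
{"method": "arm_command", "body": {
  "increments": [
    [[0, 0, 1], [36, 28, 0], 1],
    [[0, 0, 2], [72, 55, 0], 1],
    [[0, 0, 3.7], [110, 84, 0], 1],
    [[0, 0, 3.7], [148, 113, 0], 1],
    [[0, 0, 3.7], [151, 115.5, -20], 1]
  ]
}}

```text
clock: 15.75
position: [636.9, 88.0, 45.7]
ee_rot: [-0.039, 0.702, 0.038, 0.71]
contact_force: [0.1, -0.7, -1.0]
gripper_width: 21.0
```

Emit:
{"method": "arm_command", "body": {
  "increments": [
    [[0, 0.6, 0], [-6, -3.5, -5], 1],
    [[0, 0.6, 0], [-6, -3.5, -20], 1],
    [[0, 0.6, 0], [-6, -3.5, -40], 1],
    [[0, 0.6, 0], [-6, -3.5, -58], 1],
    [[0, 0.6, 0], [-6, -3.5, -58], 1]
  ]
}}

```text
clock: 16.25
position: [627.9, 83.0, -14.1]
ee_rot: [-0.038, 0.708, 0.037, 0.704]
contact_force: [-0.0, 0.4, -2.4]
gripper_width: 21.3
```

```bash
python3 -c "
from h import *
s=readout.read_state(); print(s['position'],s['ee_rot'].round(3),s['joints'].round(2))"
```

```text
[627.88592075  83.01193672 -14.06425067] [-0.038  0.708  0.037  0.704] [ 0.39  0.61 -0.2   0.   -0.77 -1.85]
```

Emit:
{"method": "arm_command", "body": {
  "increments": [
    [[0, -0.3, 0], [2.5, 1.3, -4], 1],
    [[0, -0.3, 0], [2.5, 1.3, -8], 1],
    [[0, -0.3, 0], [2.5, 1.3, -8], 1],
    [[0, -0.3, 0], [2.5, 1.3, -8], 0.6],
    [[0, -0.3, 0], [2.5, 1.3, -7], 0.6]
  ]
}}

```text
clock: 16.75
position: [630.8, 84.4, -20.4]
ee_rot: [-0.039, 0.706, 0.037, 0.706]
contact_force: [-0.1, -0.1, 0.2]
gripper_width: 34.3
```

Emit:
{"method": "arm_command", "body": {
  "increments": [
    [[0, 0, 0], [0, 0, 0], 0.6],
    [[0, 0, 0], [0, 0, 10], 0.55],
    [[0, 0, 0], [0, 0, 40], 0.45],
    [[0, 0, 0], [0, 0, 80], 0.45],
    [[0, 0, -4], [-20, -30, 85], 0.45]
  ]
}}

```text
clock: 17.25
position: [617.2, 57.5, 71.1]
ee_rot: [-0.014, 0.702, 0.014, 0.712]
contact_force: [0.8, -0.4, 0.1]
gripper_width: 47.2
```

Emit:
{"method": "arm_command", "body": {
  "increments": [
    [[0, 0, -2], [-34, -34, 0], 0.45],
    [[0, 0, -4], [-68, -68, 0], 0.45],
    [[0, 0, -6], [-102, -102, 0], 0.45],
    [[0, 0, -8.5], [-136, -136, -5], 0.45],
    [[0, 0, -8.5], [-146, -149, -15], 0.45]
  ]
}}

```text
clock: 17.75
position: [468.0, -93.5, 57.5]
ee_rot: [0.039, 0.701, -0.039, 0.711]
contact_force: [1.0, 0.5, -0.3]
gripper_width: 47.2
```

Emit:
{"method": "arm_command", "body": {
  "increments": [
    [[0, 0, 0], [0, 0, -5], 0.45],
    [[0, 0, 0], [0, 0, -8], 0.45],
    [[0, 0, 0], [0, 0, -8], 0.45],
    [[0, 0, 0], [0, 0, -8], 0.45],
    [[0, 0, 0], [0, 0, -8], 0.45]
  ]
}}

```text
clock: 18.25
position: [468.9, -92.9, 49.6]
ee_rot: [0.039, 0.7, -0.039, 0.712]
contact_force: [-0.8, -0.1, 0.0]
gripper_width: 47.0
```

```bash
python3 wp.py -92 w7; python3 chk.py pics/c7.png
```

```text
[468.9 -92.9  49.6] [ 0.039  0.7   -0.039  0.712]
12 1199 ((474.0270690917969, -92.09827423095703), (33.470245361328125, 79.95732116699219), 89.89554595947266)
36 370 ((472.9112854003906, -92.49298095703125), (22.140857696533203, 34.55443572998047), 83.66654205322266)
42 791 ((472.781494140625, -92.48381042480469), (22.014793395996094, 34.3476676940918), 82.98262023925781)
50 762 ((468.7987365722656, -92.06623077392578), (17.512128829956055, 17.63426399230957), 45.75505828857422)
scene pocket 2 760 x -29..32 y -10..13 top [48.9]
scene pocket 3 526 x -19..31 y -7..13 top [60.9]
scene pocket 4 431 x -17..35 y -5..14 top [52.3]
side pocket 2 517 x -29..29 y -9..15 top [47.3]
side pocket 3 360 x -21..29 y -7..15 top [60.4]
side pocket 4 310 x -18..33 y -5..16 top [51.6]
[468.4 -93.2  49.5] [ 0.039  0.701 -0.039  0.711] 18.4
```

View pics/w7.png

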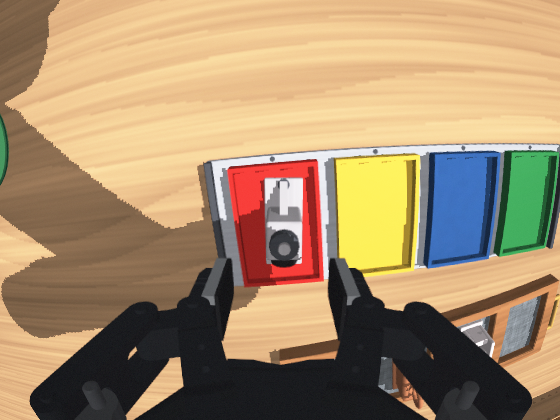

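Three cups are empty. The stop is centred between the open jaws in the red cup at about (285,225).

Emit:
{"method": "arm_command", "body": {
  "increments": [
    [[0, 0.8, 0], [2, 1, -15], 0.45],
    [[0, 0.8, 0], [2, 1, -30], 0.45],
    [[0, 0.8, 0], [2, 1, -45], 0.45],
    [[0, 0.8, 0], [2, 1, -57], 0.45],
    [[0, 0.8, 0], [2, 1, -57], 0.45]
  ]
}}

```text
clock: 18.9
position: [469.2, -92.2, -8.9]
ee_rot: [0.038, 0.707, -0.04, 0.705]
contact_force: [-0.6, 0.0, 0.1]
gripper_width: 47.4
```

```bash
python3 -c "
from h import *
s=readout.read_state(); print(s['position'],s['ee_rot'].round(3),s['joints'].round(2))"
```

```text
[469.15497274 -92.19893092  -8.90839806] [ 0.038  0.707 -0.04   0.705] [ 0.15  0.4  -0.59  0.   -0.58 -1.83]
```

Emit:
{"method": "arm_command", "body": {
  "increments": [
    [[0, 0, 0], [1.5, 0, -5], 0.45],
    [[0, 0, 0], [1.5, 0, -9], 0.45],
    [[0, 0, 0], [1.5, 0, -9], 0.5],
    [[0, 0, 0], [1.5, 0, -9], 1],
    [[0, 0, 0], [1.5, 0, -9], 1]
  ]
}}

```text
clock: 19.4
position: [471.1, -92.1, -17.4]
ee_rot: [0.038, 0.706, -0.039, 0.706]
contact_force: [0.4, -0.5, -0.3]
gripper_width: 21.1
```

Emit:
{"method": "arm_command", "body": {
  "increments": [
    [[0, 0, 0], [0, 0, 0], 1],
    [[0, 0, 0], [0, 0, 0], 1],
    [[0, 0, 0], [0, 0, 10], 1],
    [[0, 0, 0], [0, 0, 45], 1],
    [[0, 0, 0], [0, 0, 85], 1]
  ]
}}

```text
clock: 19.9
position: [469.5, -92.3, 67.8]
ee_rot: [0.038, 0.708, -0.04, 0.704]
contact_force: [1.8, -0.9, -3.8]
gripper_width: 21.1
```

Emit:
{"method": "arm_command", "body": {
  "increments": [
    [[0, 0, 2.5], [24, 39, 0], 1],
    [[0, 0, 5], [48, 78, 0], 1],
    [[0, 0, 7.5], [72, 117, 0], 1],
    [[0, 0, 10], [96, 156, 0], 1],
    [[0, 0, 12.2], [120, 195, 0], 1]
  ]
}}

```text
clock: 20.4
position: [589.7, 104.2, 68.3]
ee_rot: [-0.038, 0.708, 0.036, 0.704]
contact_force: [0.6, -1.1, -2.7]
gripper_width: 20.9
```

Emit:
{"method": "arm_command", "body": {
  "increments": [
    [[0, 0, 0], [18, 27, 0], 1],
    [[0, 0, 0], [33, 53, 0], 1],
    [[0, 0, 0], [33, 53, -20], 1],
    [[0, 0, 0], [33, 53, -40], 1],
    [[0, 0, 0], [33, 53, -40], 1]
  ]
}}

```text
clock: 20.9
position: [619.7, 156.3, 25.0]
ee_rot: [-0.038, 0.711, 0.035, 0.701]
contact_force: [-1.1, -0.4, -3.0]
gripper_width: 20.8
```

Emit:
{"method": "arm_command", "body": {
  "increments": [
    [[0, -0.8, 0], [3.5, 0, -8], 1],
    [[0, -0.8, 0], [3.5, 0, -20], 1],
    [[0, -0.8, 0], [3.5, 0, -32], 1],
    [[0, -0.8, 0], [3.5, 0, -40], 1],
    [[0, -0.8, 0], [3.5, 0, -40], 1]
  ]
}}

```text
clock: 21.4
position: [622.1, 155.7, -16.5]
ee_rot: [-0.039, 0.707, 0.034, 0.705]
contact_force: [-0.9, -0.8, -2.5]
gripper_width: 21.0
```

```bash
python3 -c "
from h import *
s=readout.read_state(); print(s['position'],s['ee_rot'].round(3))"
```

```text
[622.13900266 155.66818521 -16.50397457] [-0.039  0.707  0.034  0.705]
```

Emit:
{"method": "arm_command", "body": {
  "increments": [
    [[0, 0, 0], [1, 0.3, -3], 1],
    [[0, 0, 0], [1, 0.3, -5], 1],
    [[0, 0, 0], [1, 0.3, -5], 1],
    [[0, 0, 0], [1, 0.3, -5], 0.6],
    [[0, 0, 0], [1, 0.3, -4], 0.6]
  ]
}}

```text
clock: 21.9
position: [623.9, 156.3, -19.6]
ee_rot: [-0.039, 0.706, 0.034, 0.706]
contact_force: [0.2, 0.1, 0.0]
gripper_width: 34.2
```

Emit:
{"method": "arm_command", "body": {
  "increments": [
    [[0, 0, 0], [0, 0, 0], 0.6],
    [[0, 0, 0], [0, 0, 10], 0.55],
    [[0, 0, 0], [0, 0, 40], 0.45],
    [[0, 0, 0], [0, 0, 85], 0.45],
    [[0, 0, 0], [-40, -20, 105], 0.45]
  ]
}}

```text
clock: 22.4
position: [590.6, 139.1, 90.8]
ee_rot: [-0.039, 0.702, 0.036, 0.71]
contact_force: [-1.4, -0.1, 1.9]
gripper_width: 47.1
```

Emit:
{"method": "arm_command", "body": {
  "increments": [
    [[0, 0, 0], [-48, -14, 0], 0.45],
    [[0, 0, 0], [-90, -40, 20], 0.45],
    [[0, 0, 0], [-110, -80, 30], 0.45],
    [[0, 0, 0], [-110, -90, 30], 0.45],
    [[0, 0, 0], [-110, -90, 30], 0.45]
  ]
}}

```text
clock: 22.9
position: [480.8, 48.3, 122.4]
ee_rot: [-0.038, 0.701, 0.036, 0.712]
contact_force: [0.3, 0.1, 0.1]
gripper_width: 47.2
```

```bash
python3 chk.py pics/c8.png; python3 - <<'E'
from h import *
im,d,P,ray,e,s=wrist('pics/w8.png'); t=np.array([634.5,48.6]); a=np.radians(5.9); A=np.array([[np.cos(a),np.sin(a)],[-np.sin(a),np.cos(a)]])
q=(P[...,:2]-t)@A.T; z=P[...,2]
for nm,y,h in zip(('stop','roll','catch','fast'),(108,36,-36,-108),((37,45),(34,42),(33,41),(32,41))):
    m=(d>0)&(abs(q[...,0])<42)&(abs(q[...,1]-y)<27)&(z>h[0])&(z<h[1]+4); p=q[m]-[0,y]
    if len(p)>5: print(nm,len(p),cv2.minAreaRect(p.astype(np.float32)))
i0=np.load('scene.npz'); b,_=imaging.get_image('scene')
for x in(i0['im'],b):
    g=cv2.inRange(cv2.cvtColor(x,cv2.COLOR_BGR2HSV),(50,80,30),(90,255,120))[155:190,240:295]; m=cv2.moments(g,True); print('coaster',m['m00'],m['m10']/m['m00'],m['m01']/m['m00'])
E
```

```text
scene pocket 1 552 x -16..18 y -8..13 top [54.3]
scene pocket 2 755 x -29..32 y -9..13 top [49.]
scene pocket 3 532 x -19..31 y -8..13 top [61.1]
scene pocket 4 433 x -17..35 y -6..14 top [52.7]
side pocket 1 412 x -24..18 y -8..14 top [52.8]
side pocket 2 523 x -29..28 y -9..15 top [48.1]
side pocket 3 356 x -21..29 y -6..15 top [60.3]
side pocket 4 311 x -18..33 y -6..16 top [51.6]
[481.6  49.5 121.3] [-0.038  0.701  0.036  0.711] 23.0
roll 510 ((-0.9970226287841797, -1.6902685165405273), (58.49222183227539, 22.27039337158203), 0.7802855968475342)
catch 419 ((-1.5792999267578125, 0.1314716339111328), (21.48664665222168, 38.837646484375), 86.58513641357422)
coaster 490.0 27.281632653061223 18.616326530612245
coaster 501.0 27.459081836327346 18.630738522954093
```

View pics/c8.png

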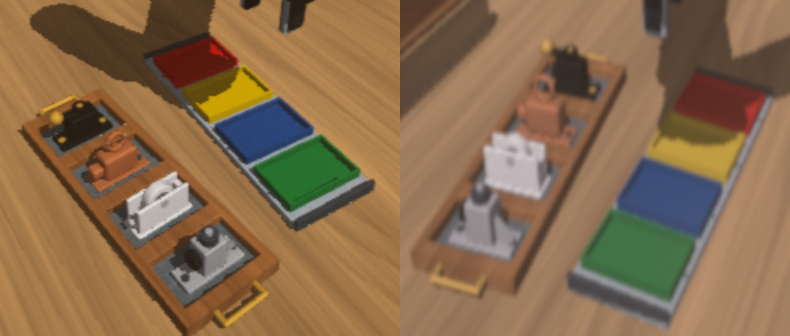

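All four parts sit flat in the right pockets, the cups are empty, and the coaster's centroid is unchanged to within 0.2 px. Handing in.

```bash
python3 -c "
from bench import arm
print(arm.job_done())"
```

```text
the job is handed in; nothing more can be done
None
```

All four parts are in the tray in reverse order, and I handed the job in at about 23 s on the robot's clock. The tray now holds, from the left, stop, roller, catch and fastener; on the rail they lay fastener, catch, roller, stop.

**Missed grasp:** the first try at the fastener closed on nothing, just above it, and didn't disturb it. Both fixed cameras showed the fingertips about 38 mm short of the reported tool point. I allowed for that from then on, and all four grasps held at about 21 mm opening.

**Last checks:**
- **Height and tilt:** the tops measured about 53, 49, 61 and 52 mm, close to the 54, 49, 62 and 53 mm expected for parts flat on the pocket floor. I judged tilt only from these heights and the pictures.
- **Centring:** the wrist camera put the roller and catch within about 2 mm of their pocket centres. It gave no reading for the stop and fastener. For those I have only the side-on fixed views, whose extents fit centring to a few mm (about 3 mm along the tray for the fastener).
- **Coaster:** its image moved less than 0.2 px, so it was not disturbed.
- **Forces:** readings at the end of each move stayed under 6 N. The arm was clear of everything when I handed in.

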